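# Interlock the board channels in the packing tray and wedge them tight

## Robot

A 7-joint arm with a two-finger parallel gripper is mounted at the origin on the work surface. World frame = base frame: x ahead of the robot, y to its left, z up, the work surface at z = 0. Lengths are in m, angles in rad, forces in N, time in s.
With the tool pointing down it reaches from about 0.425 to 1.025 m from the base axis. Payload 9.4 kg.
Tool frame: the origin (TCP) lies midway between the tips of the shut fingers; the grasp point (between the pads) lies 19 mm behind it (robot.grasp_offset is the distance from the TCP to the grasp point, in m); z points along the fingers, y is the direction in which the jaws open and shut (so a half turn about z gives the same grasp; the last joint's range is limited). The gripper opens to 93 mm and grips with 3 to 60 N. Pads are 15 mm wide; open, the fingers measure 128 mm over their backs; the gripper's body (75 mm by 188 mm) begins 65 mm behind the grasp point.
Start: joints at [-1.204, 0.599, -0.003, 1.599, 0.002, 0.943, -0.08], TCP at [0.311, 0.655, 0.193] pointing down, gripper open.
Joint ranges: [-2.57, 2.57], [-0.35, 1.97], [-1.29, 1.29], [0.11, 2.56], [-1.05, 4.19], [0.11, 1.86], [-2.63, 2.63]. Speed limits (rad/s): [2.22, 2.22, 3.01, 3.01, 3.14, 3.14, 3.14].

## Interface

Orientations are given as a unit quaternion [w, x, y, z].
In Python, from cell import robot gives the robot as it stands. The module is installed in compiled form; this text tells all that it offers.
- The arm moves only by the shell command python3 -m crank 'ROWS'. ROWS is JSON, a list of rows, each a list of 5 numbers: the closure, from -1 (fully open) to 1 (shut), then the shift along the tool's x, y, z in mm, then the turn about the tool's z in rad. In form: [[fingers, tx, ty, tz, spin], ...]. A call has 1 to 5 rows; each row is the pose to reach, as a shift and turn from the pose commanded when the call began, along the tool's axes at that moment; what a row does not reach only later rows make up. A row lasts 1/12 s, in which the tool goes at most 41.7 mm and 7.16 degrees, less where a joint would pass 70% of its speed; a pose out of reach is approached as far as the arm can. A call with a gripper value outside its range is refused whole. The fingers move at their own pace and stop on an object; the grip force is fixed at half the most. Time passes only in rows, so rows that repeat a pose let the fingers close. It gives the time, the measured TCP pose, the force and the opening at its end, in the units of the state.
- robot.get_obs(): the state, without advancing time (a new reading comes with each control period).
- robot.get_image(name): name is "scene" or "top"; returns a dict with "color" (400x640x3 uint8, blue, green, red), "vertical_fov" (degrees; the focal length in pixels is half the picture's height over the tangent of half this angle, whatever the lens; pixels are square), "cx", "cy" (the principal point, pixels), "rvec" (rotation vector, rad) and "tvec" (3), from world to camera coordinates, as OpenCV has them. Camera axes: x right, y down, z forward; pixel columns grow to the right and rows downward; lengths in m; the calibration is good to about 2 mm. A picture is of the moment at which its call begins. There is no depth.
- robot.hand_in(): hands the job in, once; it reports no verdict.
Trained networks look in the newest picture that a camera, given by its name, has taken for a name from the list of things; names that differ only in an ending like _2 or _b are one class to them, and where a whole thing is asked for, a point or a joint stands for the part that bears it (a point fixed in the world has none). Each returns a list of dicts, best first, with "conf" (0 to 1); they miss things now and then, are a little off and sometimes report something else, mostly with a low value. They report only what shows in the picture. A call takes as long as a camera call.
- robot.boxes_of(camera, label): "pixel" ([row, column] in pixels, amid what is visible of it).
- robot.landmark_of(camera, label): "pixel" ([row, column] in pixels: a listed point, or the origin of a listed thing).
The state is a dict: "clock": time; "joint_pos": joint angles; "qvel": joint speeds; "tau": joint torques, N m; "ee_pos": TCP position; "orientation": TCP orientation; "force": force on the tool from outside, world axes, zero at the start; "moment": the same for the moment, N m; "opening": finger opening in m.
Only numpy, scipy, OpenCV 4.12 (cv2) and the standard library are available. Lean on these libraries where they do the work, as an engineer would, in place of code of your own. Each camera call takes 0.05 s, during which the arm holds its last target. There are 200 camera calls.

## Task

Finish packing the wooden tray: set the other wide cardboard channel in it, open side up, close alongside the one already there, then lay the narrow upside-down channel over the pair so that its legs drop right down into both of them and straddle the two legs that meet. Last, drive the wooden wedge, thin end down, into the gap left between the channels and the tray's side so that the row is pressed tight against the opposite side and stays locked when you let go. Leave the small tin, the cardboard offcut and the glue stick where they are.

Things in the scene. Friction and masses are not known exactly. Their poses are not given: they have to be found in the camera images.
- tray: Pale wooden open tray, fixed, 160 (x) x 208 (y) mm. Origin: underside centre; x along the channels, y across the row, z up. Floor 8 mm thick. Side cheeks with inner faces at y = +92 and -92, tops at 58 mm. Low end lips, inner faces at x = +70 and -70, tops at 20 mm. A channel already stands by the +y cheek; the wedge goes in the gap left at the -y cheek.
- chan_a_center (a point): Wide cardboard channel already in the tray, loose, up to 4 mm from the +y cheek, open side up. U-section 120 mm long (x), 72 wide (y), 50 high (z), floor and legs 8 mm thick, about 110 g. Site at the outline's centre, 25 mm above its underside.
- chan_b_center (a point): The other wide channel, same size, open side up on the table, left or right of the tray. Site as on the first (x along its length, z up). Its ends are alike. Can be pinched from above by one 8 mm leg (leg centres at y = +32 and -32, tops 25 mm above the point). On the tray floor its point is at tray z = 33 mm. Side by side the two leave 40 mm of the tray's width free.
- chan_c_center (a point): Narrow cardboard channel, open side down, on the table on the tray's other side. 120 mm long (x), 56 wide (y), 52 high, walls 8, 40 between its legs, about 90 g. Site 26 mm above the leg ends, at mid length and width. Grasp across the 56 mm. Nested, one leg end rests on each wide channel's floor, astride their two adjoining legs: point at tray z = 42 mm.
- wedge_center (a point): Wooden wedge standing thin end down, left or right; 85 mm high, 50 long (x, faces parallel: grasp here), 24 thick (y) at the foot to 58 at the top, both faces sloping alike. Site half-way up, 42.5 mm. Pressed into the -y gap it shoves the row to +y and binds with its foot about 10 mm above the tray floor; press down with 15 to 20 N, friction then holds it. About 100 g.
- tin_small: Small tin 60 mm in diameter, 60 mm high, standing where the wedge might be on the other side; a bystander, to be left alone. Origin: underside centre.
- offcut: Short L-shaped cardboard offcut, 70 x 30 x 30 mm, lying between robot and tray; a bystander. Origin: underside centre.
- glue: Glue stick, 90 mm long, 25 mm thick, lying between robot and tray; a bystander. Origin: underside centre.

How it is judged:
By the outcome, as a careful person would: the job done as asked, in the order asked, and still so for the second after the job is handed in, with the robot touching nothing.
It also fails if it takes over 72 s, if anything falls off the work surface, if the arm or the gripper's body presses on something with over 40 N, if the wrist force passes 120 N, or if a joint passes its speed limit or range.

## Working session

There is one attempt and no reset: what is moved stays moved. The work goes in short steps, Python scripts to look and compute and a shell command to move; the robot and the scene stay as the last step left them, time stands still between calls to the robot, and variables do not carry over. Pictures are saved under pics/ and viewed, about 8 in all and at most 12, crops included, and the job is handed in when it is done.

```bash
mkdir -p pics; cat > h.py <<'E'
import numpy as np, cv2
from cell import robot
from scipy.spatial.transform import Rotation as R
def cam(n):
    d=robot.get_image(n); f=200/np.tan(np.radians(d["vertical_fov"])/2)
    K=np.array([[f,0,d["cx"]],[0,f,d["cy"]],[0,0,1]]); Rm=cv2.Rodrigues(np.array(d["rvec"],float))[0]
    return d["color"],K,Rm,np.array(d["tvec"],float).ravel()
def at(c,px,z):  # pixel [row,col] -> world at height z
    _,K,Rm,t=c; o=-Rm.T@t; r=Rm.T@np.linalg.solve(K,[px[1],px[0],1]); return o+r*(z-o[2])/r[2]
def proj(c,p):
    _,K,Rm,t=c; q=K@(Rm@np.array(p)+t); return q[:2][::-1]/q[2]
def tri(c1,p1,c2,p2):
    A=[];B=[]
    for c,p in((c1,p1),(c2,p2)):
        _,K,Rm,t=c;o=-Rm.T@t;r=Rm.T@np.linalg.solve(K,[p[1],p[0],1]);r/=np.linalg.norm(r)
        M=np.eye(3)-np.outer(r,r);A.append(M);B.append(M@o)
    return np.linalg.solve(sum(A),sum(B))
E
python3 - <<'E'
from h import *
np.set_printoptions(precision=4,suppress=True)
C={n:cam(n) for n in("top","scene")}
for n in C: cv2.imwrite(f"pics/{n}0.png",C[n][0]); print(n,-C[n][2].T@C[n][3],C[n][1][0,0])
for l,z in(("tray",0),("chan_a_center",.033),("chan_b_center",.025),("chan_c_center",.026),("wedge_center",.0425),("tin_small",0),("offcut",0),("glue",0)):
    for n in C:
        for d in robot.landmark_of(n,l)[:3]: print(l,n,round(d["conf"],2),np.round(d["pixel"],1),at(C[n],d["pixel"],z)[:2])
o=robot.get_obs();print(o["ee_pos"],o["orientation"],o["force"],o["opening"])
E
```

```text
top [ 0.3983 -0.0022  0.7529] 363.6726454785918
scene [ 0.9946 -0.2888  0.9   ] 458.01421051260627
tray top 0.42 [273.3 276.1] [0.3648 0.0989]
tray scene 0.94 [239.8 344. ] [0.5904 0.0372]
chan_a_center top 0.59 [157.2 274.2] [0.5997 0.1004]
chan_a_center scene 0.61 [218.  365.8] [0.5863 0.0983]
chan_a_center scene 0.37 [263.8 154.9] [ 0.4311 -0.3416]
chan_b_center top 0.55 [244.9 495. ] [ 0.4183 -0.3364]
chan_b_center scene 0.89 [264.3 156.3] [ 0.4286 -0.34  ]
chan_c_center top 0.61 [221.7 172. ] [0.47   0.3075]
chan_c_center scene 0.86 [148.3 403.1] [0.4683 0.3035]
chan_c_center scene 0.34 [205.6 236.8] [ 0.3903 -0.126 ]
wedge_center top 0.88 [139.4 193.3] [0.6366 0.2649]
wedge_center scene 0.79 [198.5 435.9] [0.637 0.258]
wedge_center scene 0.33 [206.6 234.8] [ 0.4016 -0.1341]
tin_small top 0.71 [155.6 447.5] [ 0.6075 -0.2625]
tin_small scene 0.9 [319.5 231.1] [ 0.6156 -0.2618]
offcut top 0.84 [274.6 278. ] [0.3622 0.0949]
offcut scene 0.56 [166.  310.9] [0.369  0.0913]
glue top 0.92 [271.5 386.7] [ 0.367  -0.1262]
glue scene 0.65 [205.2 236.1] [ 0.3703 -0.122 ]
[0.3113 0.6548 0.193 ] [0.     0.2201 0.9755 0.    ] [-0.2781 -0.32   -0.3464] 0.09270209279280342
```

View pics/top0.png

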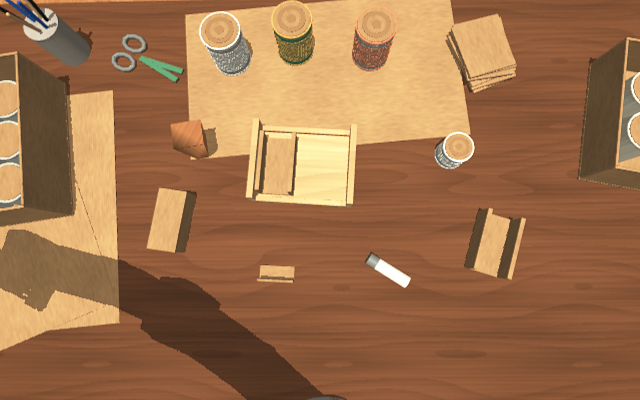

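View pics/scene0.png

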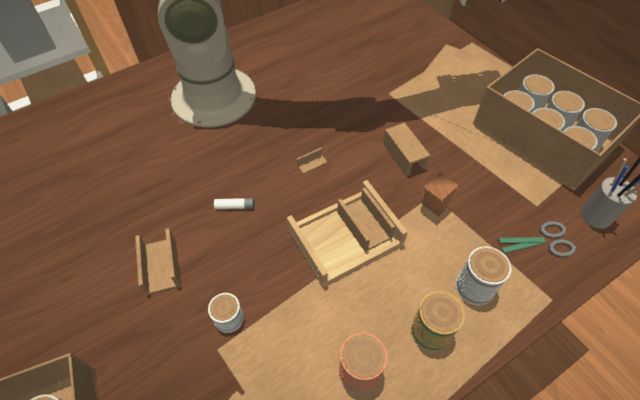

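The top view has image up = +x and left = +y. The tray is at about (163,302), channel b at (245,495), c at (221,172), the wedge at (139,190), the tin at (150,455), the offcut at (273,276) and the glue at (270,387). I'll enlarge these for their corners.

```bash
python3 - <<'E'
import cv2,numpy as np
I=cv2.imread("pics/top0.png"); o=np.zeros((600,800,3),np.uint8)
def put(r,c,h,w,R,C): o[R:R+4*h,C:C+4*w]=cv2.resize(I[r:r+h,c:c+w],None,fx=4,fy=4,interpolation=cv2.INTER_CUBIC)
put(113,240,100,125,0,0); put(203,460,80,70,0,520); put(183,142,70,60,320,520); put(113,163,50,55,400,0)
cv2.imwrite("pics/crop0.png",o)
E
```

```text
(no output)
```

View pics/crop0.png

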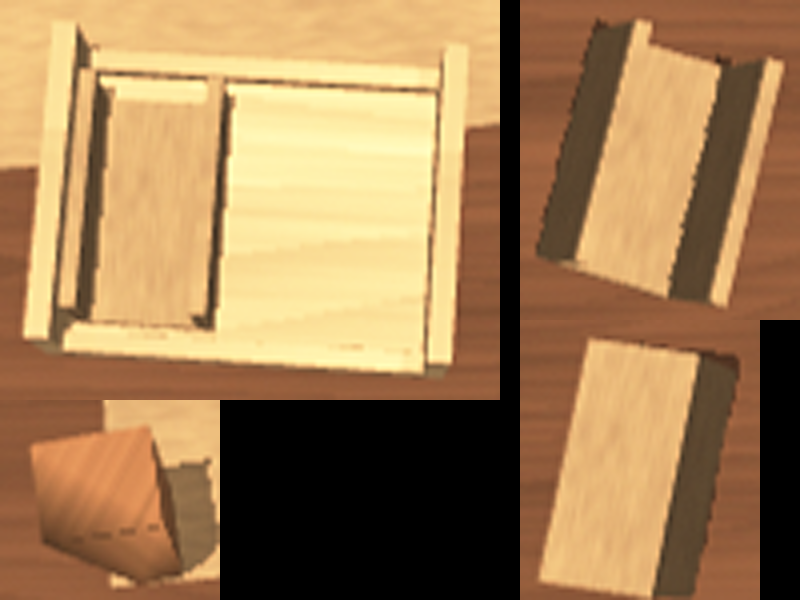

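The crop shows all the corners. I'll fit x, y and yaw for each thing from its top corners.

```bash
cat >> h.py <<'E'
def fit(world,model):  # 2D rigid fit -> x,y,yaw,rms
    w=np.array(world)[:,:2];m=np.array(model,float);wc,mc=w.mean(0),m.mean(0)
    a=(m-mc);b=(w-wc);y=np.arctan2((a[:,0]*b[:,1]-a[:,1]*b[:,0]).sum(),(a*b).sum())
    c,s=np.cos(y),np.sin(y);Rm=np.array([[c,-s],[s,c]]);t=wc-Rm@mc
    return t,y,np.sqrt((((m@Rm.T+t)-w)**2).sum(1).mean())
E
python3 - <<'E'
from h import *
np.set_printoptions(precision=4,suppress=True)
c=cam("top")
def W(pts,off,base,z): return [at(c,((r-base[0]+.5)/4-.5+off[0],(k-base[1]+.5)/4-.5+off[1]),z) for r,k in pts]
T=((113,240),(0,0))
def go(n,pts,o,z,m):
    w=W(pts,*o,z); print(n,fit(w,np.array(m)/1000),"\n",np.array(w)[:,:2].tolist() if 0 else "")
go("tray",[(20,57),(22,79),(338,24),(341,48),(45,444),(46,468),(361,427),(363,453)],T,.058,[(80,104),(80,92),(-80,104),(-80,92),(80,-92),(80,-104),(-80,-92),(-80,-104)])
go("A",[(75,209),(75,224),(68,79),(68,98),(308,60),(308,76),(329,191),(329,214)],T,.058,[(60,-28),(60,-36),(60,36),(60,28),(-60,36),(-60,28),(-60,-28),(-60,-36)])
go("B",[(20,637),(262,576),(62,783),(306,729)],((203,460),(0,520)),.05,[(60,36),(-60,36),(60,-36),(-60,-36)])
go("C",[(338,590),(352,698),(599,653),(582,540)],((183,142),(320,520)),.052,[(60,28),(60,-28),(-60,-28),(-60,28)])
go("wedge",[(446,30),(427,149),(525,160),(540,42)],((113,163),(400,0)),.085,[(25,29),(25,-29),(-25,-29),(-25,29)])
E
```

```text
tray (array([0.5863, 0.042 ]), np.float64(-0.0743783180714694), np.float64(0.00101935229998299)) 
 
A (array([0.585, 0.094]), np.float64(-0.07242491809798757), np.float64(0.003669078648398582)) 
 
B (array([ 0.4214, -0.3345]), np.float64(-0.30095560956041856), np.float64(0.0005616069515072532)) 
 
C (array([0.4725, 0.3071]), np.float64(-0.14309992238993913), np.float64(0.0009026704085391714)) 
 
wedge (array([0.6339, 0.2627]), np.float64(0.14377511014404387), np.float64(0.0010041029245655023))
```

```bash
cat >> h.py <<'E'
TR=(0.5863,0.042,-0.0744)
def tw(x,y,p=TR):  # local (m) -> world xy
    c,s=np.cos(p[2]),np.sin(p[2]); return np.array([p[0]+c*x-s*y,p[1]+s*x+c*y])
def plan(steps,start=None):  # steps: (x,y,z,jaw angle of tool y)
    o=robot.get_obs(); p=np.array(o["ee_pos"]);q=o["orientation"];Rm=R.from_quat([q[1],q[2],q[3],q[0]]).as_matrix()
    for x,y,z,a in steps:
        d=Rm.T@(np.array([x,y,z])-p)*1000; ty=np.arctan2(Rm[1,1],Rm[0,1]); s=-((a-ty+np.pi/2)%np.pi-np.pi/2)
        print("row",np.round(d,1),"spin",round(s,3)); p=np.array([x,y,z]);Rm=Rm@R.from_euler('z',s).as_matrix()
def ob():
    o=robot.get_obs();q=o["orientation"];Rm=R.from_quat([q[1],q[2],q[3],q[0]]).as_matrix()
    print("t",round(o["clock"],2),"p",np.round(o["ee_pos"],4),"jaw",round(np.arctan2(Rm[1,1],Rm[0,1]),3),"tilt",np.round(Rm[:,2],3),"F",np.round(o["force"],1),"op",round(o["opening"],4),"q",np.round(o["joint_pos"],2))
E
python3 - <<'E'
from h import *
B=(.4214,-.3345,-.301); b=tw(0,-.032,B); print(b)
plan([(.62,.15,.19,1.27),(*b,.19,1.27),(*b,.09,1.27),(*b,.02,1.27)])
E
```

```text
[ 0.41191279 -0.3650613 ]
row [-495.5 -323.3    3.1] spin -0.143
row [  46.1 -553.6    0. ] spin -0.0
row [  0.   0. 100.] spin -0.0
row [ 0.  0. 70.] spin -0.0
```

```bash
python3 -m crank '[[0,-40,-26,0,0],[0,-80,-52,0,0],[0,-120,-78,0,0],[0,-160,-104,0,0],[0,-165,-108,0,0]]' && python3 -m crank '[[0,-40,-26,0,0],[0,-80,-52,0,0],[0,-120,-78,0,0],[0,-160,-104,0,0],[0,-165,-108,0,0]]' && python3 -m crank '[[0,-40,-26,0,0],[0,-80,-52,0,0],[0,-120,-78,0,0],[0,-160,-104,0,0],[0,-165,-108,3,-0.143]]'; python3 - <<'E'
from h import *
ob(); plan([(.4119,-.3651,.12,1.27)])
E
```

```text
clock: 1.37
ee_pos: [0.4162, 0.4828, 0.1932]
orientation: [0.001, 0.221, 0.975, -0.0]
force: [0.9, -0.6, -0.5]
opening: 0.0643
clock: 1.78
ee_pos: [0.5186, 0.3142, 0.1933]
orientation: [0.001, 0.221, 0.975, -0.0]
force: [1.3, -0.0, 0.2]
opening: 0.0468
clock: 2.2
ee_pos: [0.6213, 0.1459, 0.1907]
orientation: [0.001, 0.161, 0.987, -0.0]
force: [0.8, -0.1, -0.4]
opening: 0.0469
t 2.2 p [0.6213 0.1459 0.1907] jaw 1.248 tilt [ 0.002 -0.001 -1.   ] F [ 0.8 -0.1 -0.4] op 0.0469 q [-0.31  0.5  -0.02  1.81  0.02  0.83  0.91]
row [  36.6 -551.    70.8] spin -0.022
```

```bash
python3 -m crank '[[0,2,-40,0,0],[0,5,-80,0,0],[0,8,-120,0,0],[0,10,-160,0,0],[0,12,-184,0,0]]' && python3 -m crank '[[0,2,-40,0,0],[0,5,-80,0,0],[0,8,-120,0,0],[0,10,-160,0,0],[0,12,-184,0,0]]' && python3 -m crank '[[0,2,-40,0,0],[0,5,-80,0,0],[0,8,-120,10,0],[0,10,-160,40,0],[0,12,-184,65,-0.02]]' && python3 -m crank '[[0,0,0,5,0],[0,0,0,5,0]]'; python3 - <<'E'
from h import *
ob(); plan([(.4119,-.3651,.07,1.27),(.4119,-.3651,.02,1.27)])
c=cam("top"); I=cv2.resize(c[0][190:300,430:570],None,fx=4,fy=4,interpolation=cv2.INTER_CUBIC)
for x,y in((0,-.032),(.06,-.036),(-.06,-.036),(.06,.036)):
    r,k=proj(c,(*tw(x,y,(.4214,-.3345,-.301)),.05)); cv2.circle(I,(int((k-430)*4+2),int((r-190)*4+2)),3,(0,0,255),1)
cv2.imwrite("pics/b1.png",I)
E
```

```text
clock: 2.62
ee_pos: [0.5484, -0.0258, 0.1902]
orientation: [-0.0, 0.16, 0.987, -0.001]
force: [0.2, 0.0, -0.2]
opening: 0.0465
clock: 3.03
ee_pos: [0.4791, -0.1963, 0.1904]
orientation: [0.0, 0.16, 0.987, -0.001]
force: [0.4, 0.2, -0.1]
opening: 0.0466
clock: 3.45
ee_pos: [0.4124, -0.3657, 0.1269]
orientation: [0.002, 0.15, 0.989, -0.001]
force: [2.1, -0.4, -1.1]
opening: 0.0463
clock: 3.62
ee_pos: [0.4104, -0.3633, 0.1191]
orientation: [-0.002, 0.151, 0.989, 0.001]
force: [0.9, 0.6, -0.1]
opening: 0.0466
t 3.62 p [ 0.4104 -0.3633  0.1191] jaw 1.268 tilt [-0.003  0.002 -1.   ] F [ 0.9  0.6 -0.1] op 0.0466 q [ 0.61  0.49  0.01  2.07 -0.01  0.58  1.9 ]
row [-2.1 -1.3 49.1] spin -0.002
row [-0.2 -0.  50. ] spin -0.0
```

View pics/b1.png

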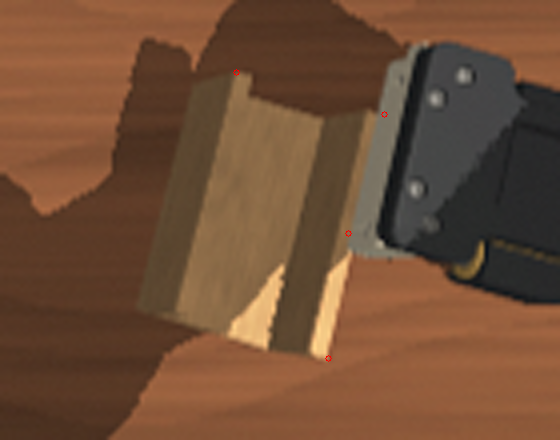

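The fitted corners of b land on its picture corners, to within a pixel at (243,487). I'll go down and pinch the leg.

```bash
python3 -m crank '[[0,-2,-1,30,0],[0,-2,-1,60,0],[0,-2,-1,80,0],[0,-2,-1,99,0],[0,-2,-1,99,0]]' && python3 -m crank '[[1,0,0,0,0],[1,0,0,0,0],[1,0,0,0,0],[1,0,0,0,0],[1,0,0,0,0]]' && python3 -m crank '[[1,0,0,-20,0],[1,0,0,-60,0],[1,0,0,-100,0],[1,0,0,-100,0]]'; python3 - <<'E'
from h import *
ob(); t=tw(0,-.055); print(t); plan([(*t,.12,TR[2]+np.pi/2)])
E
```

```text
clock: 4.08
ee_pos: [0.4146, -0.3616, 0.0203]
orientation: [-0.001, 0.147, 0.989, 0.001]
force: [0.5, 0.7, 0.4]
opening: 0.0466
clock: 4.5
ee_pos: [0.4146, -0.3643, 0.0231]
orientation: [0.001, 0.149, 0.989, -0.0]
force: [-0.1, -0.9, -0.3]
opening: 0.018
clock: 4.83
ee_pos: [0.4164, -0.3663, 0.1287]
orientation: [0.004, 0.149, 0.989, -0.002]
force: [0.7, -1.5, -0.0]
opening: 0.0007
t 4.83 p [ 0.4164 -0.3663  0.1287] jaw 1.271 tilt [ 0.008 -0.006 -1.   ] F [ 0.7 -1.5 -0. ] op 0.0007 q [ 0.61  0.48  0.01  2.06 -0.01  0.59  1.9 ]
[ 0.58221177 -0.01284785]
row [-54.  386.6   8. ] spin -0.225
```

The fingers close at about 70 mm/s, so I lifted before they had shut. I'll reopen and check that b hasn't moved.

```bash
python3 -m crank '[[0.3,0,0,0,0],[0.3,0,0,0,0],[0.3,0,0,0,0],[0.3,0,0,0,0],[0.3,0,0,0,0]]'; python3 - <<'E'
from h import *
ob(); plan([(.4119,-.3651,.02,1.27)])
c=cam("top"); I=cv2.resize(c[0][190:300,430:570],None,fx=4,fy=4,interpolation=cv2.INTER_CUBIC)
for x,y in((0,-.032),(.06,-.036),(-.06,-.036),(.06,.036)):
    r,k=proj(c,(*tw(x,y,(.4214,-.3345,-.301)),.05)); cv2.circle(I,(int((k-430)*4+2),int((r-190)*4+2)),3,(0,0,255),1)
cv2.imwrite("pics/b2.png",I)
E
```

```text
clock: 5.25
ee_pos: [0.4136, -0.3635, 0.1209]
orientation: [-0.001, 0.149, 0.989, 0.0]
force: [-0.1, 0.2, -0.1]
opening: 0.029
t 5.25 p [ 0.4136 -0.3635  0.1209] jaw 1.272 tilt [-0.002  0.001 -1.   ] F [-0.1  0.2 -0.1] op 0.029 q [ 0.61  0.49  0.01  2.07 -0.01  0.59  1.9 ]
row [  0.9  -2.1 100.9] spin 0.002
```

View pics/b2.png

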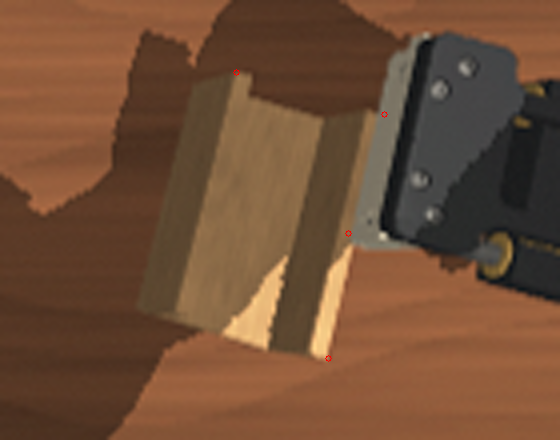

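B has not moved. Same grasp again, this time giving the fingers enough time to close.

```bash
python3 -m crank '[[0.3,1,-2,30,0],[0.3,1,-2,60,0],[0.3,1,-2,80,0],[0.3,1,-2,101,0],[0.3,1,-2,101,0]]' && python3 -m crank '[[1,0,0,0,0],[1,0,0,0,0],[1,0,0,0,0],[1,0,0,0,0],[1,0,0,0,0]]' && python3 -m crank '[[1,0,0,0,0],[1,0,0,-4,0],[1,0,0,-30,0],[1,0,0,-70,0],[1,0,0,-100,0]]'; python3 - <<'E'
from h import *
ob(); t=tw(0,-.055); print(t); plan([(*t,.12,TR[2]+np.pi/2)])
E
```

```text
clock: 5.72
ee_pos: [0.4108, -0.3641, 0.0172]
orientation: [-0.003, 0.149, 0.989, 0.001]
force: [-0.3, -0.3, 0.1]
opening: 0.0329
clock: 6.13
ee_pos: [0.4131, -0.3658, 0.0221]
orientation: [0.001, 0.149, 0.989, -0.0]
force: [-0.4, 0.6, 4.8]
opening: 0.0066
clock: 6.55
ee_pos: [0.4122, -0.3655, 0.1229]
orientation: [-0.0, 0.149, 0.989, 0.0]
force: [1.0, -1.0, -1.2]
opening: 0.0075
t 6.55 p [ 0.4122 -0.3655  0.1229] jaw 1.272 tilt [-0.  0. -1.] F [ 1.  -1.  -1.2] op 0.0075 q [ 0.62  0.49  0.01  2.07 -0.01  0.59  1.9 ]
[ 0.58221177 -0.01284785]
row [-58.6 387.1   2.9] spin -0.225
```

```bash
python3 -m crank '[[1,-4,26,0,0],[1,-10,65,0,0],[1,-16,105,0,0],[1,-22,145,0,0],[1,-28,184,0,0]]' && python3 -m crank '[[1,-6,40,0,-0.05],[1,-12,80,0,-0.1],[1,-19,120,0,-0.15],[1,-25,160,0,-0.2],[1,-30,190,0,-0.225]]' && python3 -m crank '[[1,-0.5,12.5,0,0],[1,-0.5,12.5,0,0],[1,-0.5,12.5,0,0]]'; python3 - <<'E'
from h import *
ob(); t=tw(0,-.055); print(t); plan([(*t,.12,TR[2]+np.pi/2)])
c=cam("top"); I=cv2.resize(c[0][90:240,220:390],None,fx=4,fy=4,interpolation=cv2.INTER_CUBIC)
for x,y in((.08,.104),(-.08,.092),(.08,-.092),(-.08,-.104)):
    r,k=proj(c,(*tw(x,y),.058)); cv2.circle(I,(int((k-220)*4+2),int((r-90)*4+2)),3,(0,0,255),1)
cv2.imwrite("pics/t3.png",I)
E
```

```text
clock: 6.97
ee_pos: [0.4938, -0.1963, 0.1216]
orientation: [0.0, 0.149, 0.989, -0.0]
force: [1.1, 0.5, -2.0]
opening: 0.007
clock: 7.38
ee_pos: [0.5791, -0.0214, 0.1214]
orientation: [0.0, 0.034, 0.999, 0.0]
force: [0.5, 0.0, -1.2]
opening: 0.007
clock: 7.63
ee_pos: [0.5787, -0.013, 0.121]
orientation: [-0.0, 0.037, 0.999, -0.0]
force: [0.4, -0.5, -0.7]
opening: 0.007
t 7.63 p [ 0.5787 -0.013   0.121 ] jaw 1.498 tilt [-0.001 -0.001 -1.   ] F [ 0.4 -0.5 -0.7] op 0.007 q [-0.07  0.52 -0.01  2.    0.01  0.62  1.41]
[ 0.58221177 -0.01284785]
row [-3.5  0.4  1. ] spin 0.001
```

View pics/t3.png

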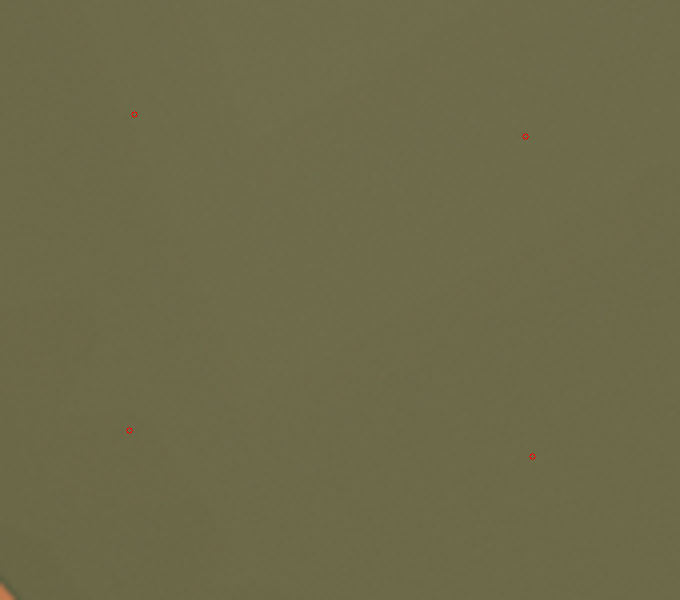

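The arm blocks the top camera here, so I'll use the scene camera.

```bash
cat >> h.py <<'E'
def snap(fn,pts=(),r0=150,r1=300,c0=260,c1=440,n="scene",s=4):
    c=cam(n); I=cv2.resize(c[0][r0:r1,c0:c1],None,fx=s,fy=s,interpolation=cv2.INTER_CUBIC)
    for p in pts:
        r,k=proj(c,p); cv2.circle(I,(int((k-c0)*s+2),int((r-r0)*s+2)),3,(0,0,255),1)
    cv2.imwrite(fn,I); return c
E
python3 - <<'E'
from h import *
P=[(*tw(x,y),.058) for x in(.08,-.08) for y in(.104,.092,-.092,-.104)]
P+=[(*tw(x,y),.151) for x in(.06,-.06) for y in(.013,-.059)]+[(*tw(.06,.016),.058)]
snap("pics/s4.png",P,130,280,260,440)
E
```

```text
(no output)
```

View pics/s4.png

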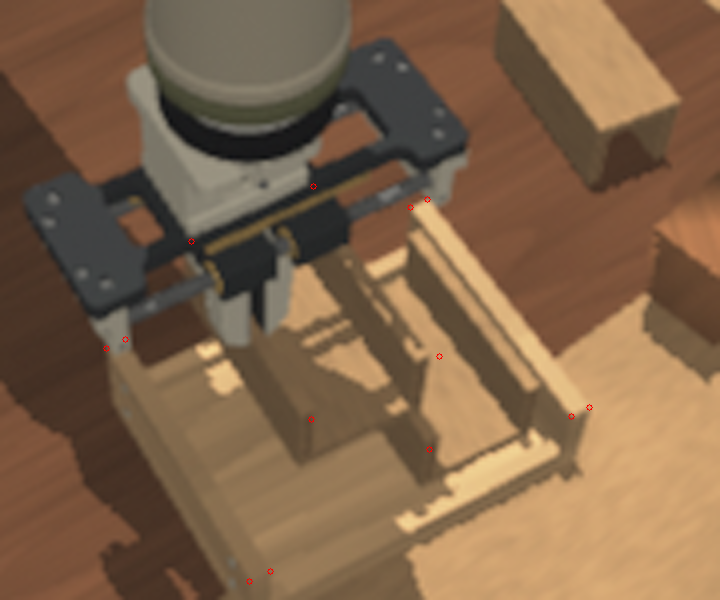

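The tray markers fit, and b hangs about 3 mm clear of a's leg. I'll lower it in two stages and watch the force.

```bash
python3 -m crank '[[1,0,0,25,0],[1,0,0,40,0],[1,0,0,50,0],[1,0,0,58,0],[1,0,0,58,0]]' && python3 -m crank '[[1,0,0,10,0],[1,0,0,18,0],[1,0,0,26,0],[1,0,0,32,0],[1,0,0,32,0]]'; python3 - <<'E'
from h import *
ob()
P=[(*tw(x,y),.058) for x in(.08,-.08) for y in(.092,-.092)]+[(*tw(.055,y),.058) for y in(.013,-.059,.016)]
snap("pics/s5.png",P,150,290,280,430)
E
```

```text
clock: 8.15
ee_pos: [0.5785, -0.014, 0.0617]
orientation: [-0.001, 0.038, 0.999, -0.0]
force: [0.2, -0.4, -1.3]
opening: 0.0069
clock: 8.57
ee_pos: [0.5789, -0.0127, 0.0297]
orientation: [-0.001, 0.037, 0.999, -0.0]
force: [-0.2, 0.6, -1.3]
opening: 0.0072
t 8.57 p [ 0.5789 -0.0127  0.0297] jaw 1.497 tilt [-0.001 -0.    -1.   ] F [-0.2  0.6 -1.3] op 0.0072 q [-0.07  0.65 -0.01  2.06  0.02  0.43  1.4 ]
```

View pics/s5.png

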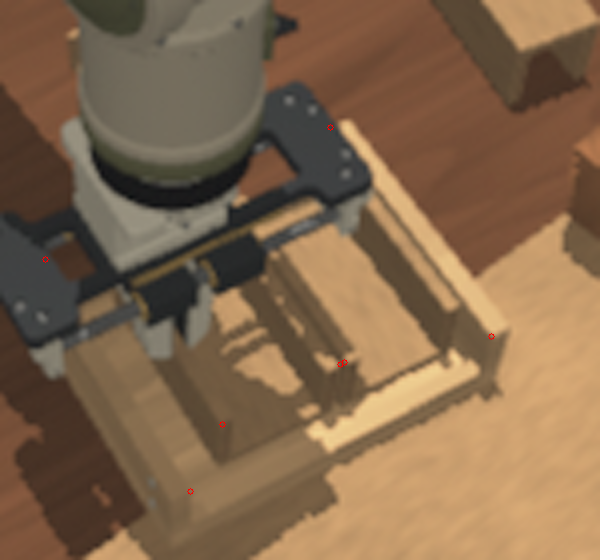

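```bash
python3 -m crank '[[0.6,0,0,1,0],[0.6,0,0,1,0],[0.6,0,0,1,0],[0.6,0,0,1,0]]' && python3 -m crank '[[0.6,0,0,-20,0],[0.4,0,0,-60,0],[-0.4,0,0,-100,0],[-0.8,0,0,-140,0]]'; python3 - <<'E'
from h import *
ob(); C=(.4725,.3071,-.1431); a=C[2]+np.pi/2; plan([(*C[:2],.17,a),(*C[:2],.022,a)])
E
```

```text
clock: 8.95
ee_pos: [0.5797, -0.0127, 0.0303]
orientation: [0.0, 0.037, 0.999, 0.0]
force: [-0.3, 0.3, 0.5]
opening: 0.0186
clock: 9.28
ee_pos: [0.5789, -0.0128, 0.1716]
orientation: [-0.0, 0.037, 0.999, -0.0]
force: [0.5, 0.3, -0.3]
opening: 0.0338
t 9.28 p [ 0.5789 -0.0128  0.1716] jaw 1.497 tilt [-0.001 -0.    -1.   ] F [ 0.5  0.3 -0.3] op 0.0338 q [-0.07  0.45 -0.02  1.96  0.01  0.73  1.41]
row [129.7 311.2   1.7] spin 0.069
row [-1.00e-01  0.00e+00  1.48e+02] spin 0.0
```

```bash
python3 -m crank '[[-0.7,15,37,0,0],[-0.7,30,74,0,0],[-0.7,45,111,0,0],[-0.7,60,148,0,0],[-0.7,65,156,0,0]]' && python3 -m crank '[[-0.7,15,37,0,0],[-0.7,30,74,0,0],[-0.7,45,111,0,0],[-0.7,60,148,0,0.03],[-0.7,65,156,0,0.069]]' && python3 -m crank '[[-0.7,0,0,30,0],[-0.7,0,0,60,0],[-0.7,0,0,60,0]]'; python3 - <<'E'
from h import *
ob(); C=(.4725,.3071,-.1431); a=C[2]+np.pi/2; plan([(*C[:2],.022,a)])
P=[(*tw(x,y,C),.052) for x in(.06,-.06) for y in(.028,-.028)]
snap("pics/s6.png",P,90,210,340,480)
E
```

```text
clock: 9.7
ee_pos: [0.5241, 0.1544, 0.1705]
orientation: [0.0, 0.033, 0.999, 0.002]
force: [-0.3, 0.6, -0.3]
opening: 0.0672
clock: 10.12
ee_pos: [0.4704, 0.3149, 0.1703]
orientation: [-0.0, 0.069, 0.998, 0.002]
force: [0.4, 0.4, -0.1]
opening: 0.0787
clock: 10.37
ee_pos: [0.4705, 0.3067, 0.1062]
orientation: [-0.002, 0.071, 0.997, -0.002]
force: [-0.3, -0.8, 0.2]
opening: 0.0792
t 10.37 p [0.4705 0.3067 0.1062] jaw 1.429 tilt [-0.005 -0.004 -1.   ] F [-0.3 -0.8  0.2] op 0.0792 q [-0.67  0.52 -0.01  2.05  0.01  0.57  0.74]
row [-2.3  1.  84.1] spin 0.002
```

View pics/s6.png

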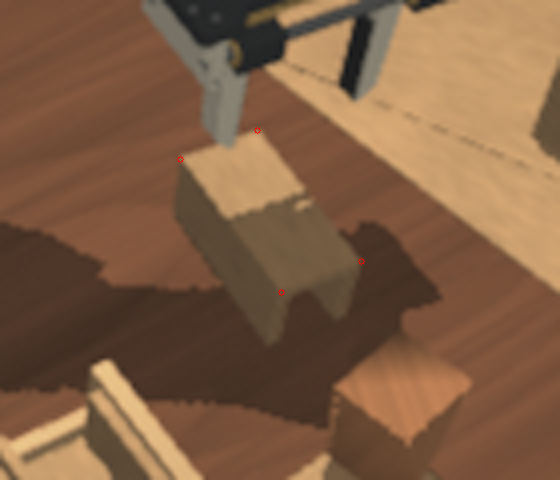

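C's markers sit on its corners. I'll go down, grasp, lift and carry it over the tray.

```bash
python3 -m crank '[[-0.7,-1,0,25,0],[-0.7,-1,0,50,0],[-0.7,-1,0,70,0],[-0.7,-1,0,84,0],[-0.7,-1,0,84,0]]' && python3 -m crank '[[1,0,0,0,0],[1,0,0,0,0],[1,0,0,0,0],[1,0,0,0,0],[1,0,0,0,0]]' && python3 -m crank '[[1,0,0,0,0],[1,0,0,-4,0],[1,0,0,-40,0],[1,0,0,-80,0],[1,0,0,-120,0]]'; python3 - <<'E'
from h import *
ob(); t=tw(-.004,.017); print(t); plan([(*t,.14,TR[2]+np.pi/2)])
E
```

```text
clock: 10.83
ee_pos: [0.4737, 0.3071, 0.0252]
orientation: [-0.001, 0.072, 0.997, -0.001]
force: [-0.3, -0.9, 0.5]
opening: 0.0793
clock: 11.25
ee_pos: [0.4742, 0.3081, 0.0269]
orientation: [0.001, 0.071, 0.997, 0.0]
force: [-0.4, -0.4, 0.6]
opening: 0.0504
clock: 11.67
ee_pos: [0.4731, 0.3074, 0.1471]
orientation: [-0.001, 0.071, 0.997, -0.001]
force: [0.8, 0.8, -0.4]
opening: 0.0171
t 11.67 p [0.4731 0.3074 0.1471] jaw 1.428 tilt [-0.002 -0.001 -1.   ] F [ 0.8  0.8 -0.4] op 0.0171 q [-0.67  0.47 -0.01  2.01  0.01  0.66  0.74]
[0.5835747 0.0592503]
row [-144.6 -229.9    7.2] spin -0.068
```

The fingers closed past 56 mm, so they missed c. I need to look.

```bash
python3 - <<'E'
from h import *
C=(.4725,.3071,-.1431)
P=[(*tw(x,y,C),.052) for x in(.06,-.06) for y in(.028,-.028)]
c=snap("pics/s7.png",P,80,230,330,500)
for l in("chan_c_center",):
  for n in("scene","top"):
    cc=c if n=="scene" else cam("top")
    print([ (round(d["conf"],2),at(cc,d["pixel"],.026)) for d in robot.landmark_of(n,l)])
E
```

```text
[(0.65, array([0.47283444, 0.30430901, 0.026     ]))]
[(0.75, array([0.47593467, 0.30842606, 0.026     ]))]
```

View pics/s7.png

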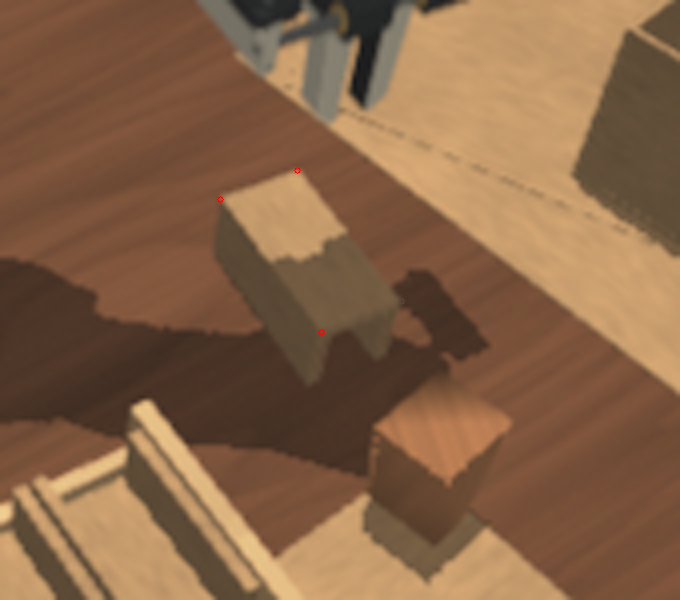

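```bash
python3 - <<'E'
from h import *
ob(); p=robot.get_obs()["ee_pos"]
c=cam("scene"); t=cam("top")
for cc,n,r0,c0 in((c,"scene",80,330),(t,"top",150,110)):
    a=proj(cc,p); print(n,a,"crop",(a-[r0,c0])*4)
I=np.hstack([cv2.resize(t[0][130:280,110:260],None,fx=2.6,fy=2.6),cv2.resize(c[0][60:210,340:490],None,fx=2.6,fy=2.6)])
for cc,o in((t,(130,110,0)),(c,(60,340,390))):
    r,k=proj(cc,p); cv2.circle(I,(int((k-o[1])*2.6)+o[2],int((r-o[0])*2.6)),3,(0,0,255),1)
cv2.imwrite("pics/st8.png",I)
E
```

```text
t 11.87 p [0.4742 0.3082 0.1474] jaw 1.428 tilt [ 0.002  0.002 -1.   ] F [-0.5 -0.8 -0.9] op 0.0027 q [-0.67  0.47 -0.01  2.02  0.01  0.66  0.74]
scene [113.78982168 413.95875307] crop [135.15928672 335.8350123 ]
top [212.47609677 141.81860994] crop [249.90438709 127.27443976]
```

View pics/st8.png

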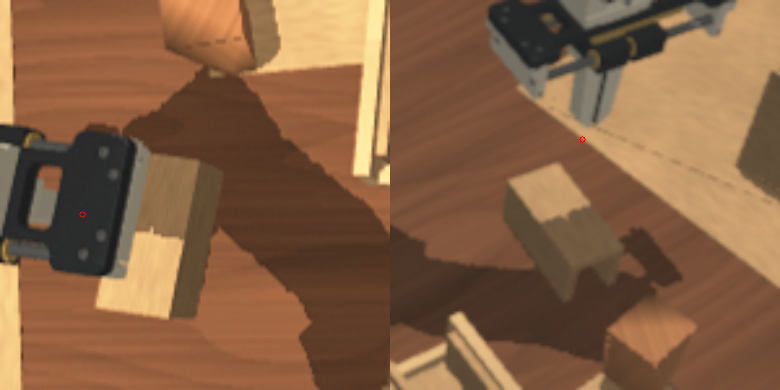

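```bash
python3 - <<'E'
from h import *
p=np.array(robot.get_obs()["ee_pos"]); c=cam("scene")
for dz in(0,.01,.02,.03,.04): print(dz,proj(c,p+[0,0,dz]))
print(at(c,(107.7,419.6),p[2]), p)
print(at(c,(107.7,419.6),p[2]+.02))
g=c[0][100:120,405:435].astype(int).sum(2)//3
for i,r in enumerate(g): print(100+i,*r)
E
```

```text
0 [114.3214515  413.24237116]
0.01 [111.12993925 413.95424064]
0.02 [107.88738798 414.67749442]
0.03 [104.59256349 415.41240779]
0.04 [101.24419146 416.15926497]
[0.46484657 0.33343998 0.14530579] [0.47314469 0.30740176 0.14530579]
[0.47888484 0.31695072 0.16530579]
100 161 160 159 144 115 108 108 108 117 126 124 124 124 107 86 109 124 124 125 136 149 150 153 153 153 152 153 154 155 154
101 160 160 158 143 115 108 108 107 117 126 124 124 124 104 90 118 124 124 127 138 148 149 150 152 152 153 154 155 154 152
102 152 157 158 143 114 108 108 109 117 125 125 124 119 94 95 122 124 124 131 143 148 148 149 151 152 153 153 154 154 152
103 153 147 146 144 119 108 108 111 119 124 125 125 115 93 103 123 125 125 131 141 148 148 149 151 152 153 152 151 151 151
104 156 147 141 136 119 110 108 113 121 124 124 125 107 87 110 124 124 128 137 144 147 148 150 151 151 152 152 151 151 150
105 157 155 151 144 142 128 106 116 124 124 125 125 101 87 118 124 128 140 149 151 150 150 151 151 152 152 153 153 152 151
106 132 151 158 158 158 152 129 120 126 124 124 124 101 93 122 129 140 148 152 153 153 153 152 1
[... 825 characters left out ...]
156 149 143 135 137 152 158 156 156
114 91 92 92 92 90 90 90 90 89 100 123 147 161 163 164 164 160 157 153 155 157 158 160 157 148 146 154 153 152 155
115 91 91 91 90 90 91 90 90 90 88 93 111 136 155 163 164 162 159 156 155 155 157 157 159 161 161 159 155 148 142
116 90 90 90 90 91 90 89 87 87 86 86 87 99 129 154 162 162 161 159 159 158 159 159 159 160 162 160 158 153 145
117 91 91 91 90 89 87 86 86 85 86 87 86 85 97 123 148 162 161 161 161 161 162 163 164 163 162 162 160 158 157
118 90 90 88 86 86 85 85 85 86 86 84 85 86 88 95 114 138 156 162 162 161 161 163 164 166 166 164 163 161 160
119 88 87 86 85 85 85 85 85 85 86 87 87 89 91 91 89 96 128 158 165 163 161 162 162 163 164 165 165 163 162
```

The shut fingertips show about 28 mm above the reported TCP: the seam ends at (108,417) where I'd expect about (118,416). That explains the miss on c and the shallow grip on b's leg. I have one picture view left, so from here I'll use numeric checks. Next I'll reopen and go down about 28 mm deeper, watching the force.

```bash
python3 -m crank '[[-0.7,0,0,0,0],[-0.7,0,0,0,0],[-0.7,0,0,0,0],[-0.7,0,0,0,0],[-0.7,0,0,0,0]]' && python3 -m crank '[[-0.7,-1,-1,0,0],[-0.7,-1,-1,0,0],[-0.7,-1,-1,0,0],[-0.7,-1,-1,0,0],[-0.7,-1,-1,0,0]]' && python3 -m crank '[[-0.7,0,0,30,0],[-0.7,0,0,60,0],[-0.7,0,0,90,0],[-0.7,0,0,115,0],[-0.7,0,0,123,0]]' && python3 -m crank '[[-0.7,0,0,8,0],[-0.7,0,0,16,0],[-0.7,0,0,24,0],[-0.7,0,0,30,0],[-0.7,0,0,30,0]]'
```

```text
clock: 12.43
ee_pos: [0.4737, 0.3077, 0.1456]
orientation: [-0.0, 0.071, 0.997, -0.0]
force: [0.2, -0.4, -0.1]
opening: 0.0296
clock: 12.85
ee_pos: [0.4746, 0.3067, 0.146]
orientation: [0.0, 0.071, 0.997, 0.0]
force: [0.6, -0.3, 0.5]
opening: 0.0624
clock: 13.27
ee_pos: [0.4732, 0.3058, 0.0199]
orientation: [-0.002, 0.071, 0.997, -0.001]
force: [0.2, 1.4, 0.5]
opening: 0.0789
clock: 13.68
ee_pos: [0.4746, 0.3067, -0.0075]
orientation: [-0.0, 0.071, 0.997, -0.0]
force: [0.0, 0.5, 0.1]
opening: 0.0793
```

```bash
python3 - <<'E'
from h import *
ob()
c=cam("scene"); cv2.imwrite("pics/n9.png",c[0])
E
```

```text
t 13.68 p [ 0.4746  0.3067 -0.0075] jaw 1.428 tilt [-0. -0. -1.] F [0.  0.5 0.1] op 0.0793 q [-0.67  0.71 -0.01  2.11  0.02  0.33  0.74]
```

No contact at a reported z of −7.5 mm confirms the offset. Close.

```bash
python3 -m crank '[[1,0,0,0,0],[1,0,0,0,0],[1,0,0,0,0],[1,0,0,0,0],[1,0,0,0,0]]' && python3 -m crank '[[1,0,0,0,0],[1,0,0,0,0],[1,0,0,0,0]]' && python3 -m crank '[[1,0,0,-20,0],[1,0,0,-60,0],[1,0,0,-100,0],[1,0,0,-120,0],[1,0,0,-120,0]]'; python3 - <<'E'
from h import *
ob(); t=tw(-.004,.017); print(t); plan([(*t,.11,TR[2]+np.pi/2)])
E
```

```text
clock: 14.15
ee_pos: [0.4748, 0.3068, -0.0066]
orientation: [0.0, 0.071, 0.997, 0.0]
force: [-1.2, 0.4, 3.7]
opening: 0.056
clock: 14.4
ee_pos: [0.4749, 0.3068, -0.0066]
orientation: [0.0, 0.071, 0.997, 0.0]
force: [-0.6, 0.0, 5.9]
opening: 0.0559
clock: 14.82
ee_pos: [0.4766, 0.3079, 0.1173]
orientation: [0.003, 0.072, 0.997, 0.002]
force: [-0.6, 0.7, -0.9]
opening: 0.0556
t 14.82 p [0.4766 0.3079 0.1173] jaw 1.428 tilt [ 0.006  0.004 -1.   ] F [-0.6  0.7 -0.9] op 0.0556 q [-0.67  0.51 -0.01  2.04  0.01  0.59  0.74]
[0.5835747 0.0592503]
row [-141.3 -230.9    6.9] spin -0.069
```

C is held, with an opening of 55.6 mm. I'll check where the a/b junction is before carrying it over.

```bash
python3 - <<'E'
from h import *
def loc(w): c,s=np.cos(TR[2]),np.sin(TR[2]); d=np.array(w[:2])-TR[:2]; return np.round([1000*(c*d[0]+s*d[1]),1000*(-s*d[0]+c*d[1])],1)
for n in("top","scene"):
    c=cam(n); cv2.imwrite(f"pics/n10{n}.png",c[0])
    for l in("chan_a_center","chan_b_center"):
        print(n,l,[(round(d["conf"],2),loc(at(c,d["pixel"],.033))) for d in robot.landmark_of(n,l)])
    ys=np.arange(.1,-.1,-.002)
    for x in(-.03,.045):
        print(n,x,*[f"{int(1000*y)}:{int(cv2.getRectSubPix(c[0],(1,1),tuple(map(float,proj(c,(*tw(x,y),.058))[::-1]))).sum())//3}" for y in ys])
E
```

```text
top chan_a_center [(0.72, array([ 0. , 57.8]))]
top chan_b_center [(0.59, array([ -3.8, -25.9]))]
top -0.03 100:213 98:213 96:215 94:201 92:125 90:113 88:180 86:191 83:190 81:168 79:89 77:70 75:72 73:88 71:145 69:198 67:193 65:190 63:189 61:190 59:188 57:183 55:185 53:188 51:189 49:187 47:185 45:186 43:186 41:187 39:190 37:194 35:192 33:187 31:185 29:184 27:182 25:184 23:188 21:190 19:189 17:168 15:92 13:88 11:167 9:192 7:191 5:187 3:100 1:96 0:184 -2:196 -4:194 -6:191 -8:188 -10:191 -12:187 -14:184 -16:185 -18:188 -20:189 -22:188 -24:185 -26:186 -28:187 -30:186 -32:190 -34:193 -36:192 -38:188 -40:186 -42:184 -44:183 -46:182 -48:184 -50:186 -52:188 -54:189 -56:188 -58:188 -60:192 -62:208 -64:216 -66:215 -68:215 -70:216 -72:216 -74:216 -76:216 -78:217 -80:218 -82:218 -84:218 -86:219 -88:216 -90:119 -92:192 -94:215 -96:214 -98:214
top 0.045 100:217 98:217 96:217 94:201 92:130 90:125 88:178 86:197 83:194 81:161 79:96 77:71 75:94 73:130 71:160 69:203 67:227 65:225 63:224 61:223 59:223 57:223 55:223 53:222 51:222 49:222 47:222 45:222 43:222 41:223 39:224 37:224 35:224 33:223 31:223 29:223
[... 1380 characters left out ...]
:188 94:175 92:138 90:123 88:145 86:161 83:160 81:140 79:102 77:79 75:74 73:75 71:74 69:74 67:73 65:73 63:76 61:117 59:150 57:158 55:156 53:157 51:158 49:159 47:160 45:159 43:157 41:156 39:156 37:156 35:156 33:157 31:159 29:158 27:156 25:156 23:159 21:162 19:161 17:146 15:105 13:90 11:116 9:150 7:162 5:157 3:132 1:96 0:76 -2:74 -4:74 -6:73 -8:73 -10:91 -12:139 -14:160 -16:158 -18:157 -20:157 -22:158 -24:159 -26:160 -28:159 -30:157 -32:155 -34:156 -36:155 -38:156 -40:157 -42:159 -44:157 -46:154 -48:152 -50:152 -52:155 -54:159 -56:162 -58:162 -60:136 -62:93 -64:74 -66:73 -68:73 -70:72 -72:78 -74:144 -76:189 -78:202 -80:202 -82:202 -84:201 -86:202 -88:202 -90:200 -92:194 -94:189 -96:189 -98:189
```

B stands parallel with a gap of about 4.5 mm (a at 16.5..89, b at −60..12). The junction is at about y' = 14, moving to 20 once it is tight. I'll carry c to y' = 17.5.

```bash
python3 -m crank '[[1,-14,-24,0,0],[1,-32,-54,0,0],[1,-50,-84,0,0],[1,-64,-106,0,0],[1,-70,-116,0,0]]' && python3 -m crank '[[1,-18,-30,0,0],[1,-36,-60,0,-0.02],[1,-54,-90,0,-0.05],[1,-66,-108,0,-0.069],[1,-70,-115,0,-0.069]]' && python3 -m crank '[[1,0,0,0,0],[1,0,0,0,0]]'; python3 - <<'E'
from h import *
ob(); t=tw(-.004,.0175); print(t); plan([(*t,.0114,TR[2]+np.pi/2)])
E
```

```text
clock: 15.53
ee_pos: [0.5282, 0.1775, 0.1117]
orientation: [-0.001, 0.073, 0.997, -0.001]
force: [0.5, -0.2, -1.1]
opening: 0.0558
clock: 15.95
ee_pos: [0.5812, 0.0544, 0.1119]
orientation: [-0.0, 0.038, 0.999, -0.001]
force: [1.1, -0.1, -0.2]
opening: 0.0562
clock: 16.12
ee_pos: [0.5796, 0.0592, 0.1122]
orientation: [-0.001, 0.037, 0.999, 0.0]
force: [-0.6, 0.0, -1.5]
opening: 0.0561
t 16.12 p [0.5796 0.0592 0.1122] jaw 1.497 tilt [-0.002  0.001 -1.   ] F [-0.6  0.  -1.5] op 0.0561 q [-0.15  0.53 -0.06  2.    0.05  0.61  1.24]
[0.58361186 0.05974891]
row [ -4.1   0.8 100.8] spin 0.0
```

```bash
python3 -m crank '[[1,-3,1,20,0],[1,-3,1,40,0],[1,-3,1,55,0],[1,-3,1,65,0],[1,-3,1,75,0]]' && python3 -m crank '[[1,0,0,8,0],[1,0,0,16,0],[1,0,0,22,0],[1,0,0,25,0],[1,0,0,25,0]]'
```

```text
clock: 16.53
ee_pos: [0.5826, 0.061, 0.0371]
orientation: [-0.001, 0.036, 0.999, 0.0]
force: [-0.2, -0.9, -0.5]
opening: 0.0556
clock: 16.95
ee_pos: [0.5832, 0.0589, 0.0125]
orientation: [-0.0, 0.037, 0.999, -0.0]
force: [0.0, -0.2, -0.6]
opening: 0.0558
```

```bash
python3 -m crank '[[1,0,0,1,0],[1,0,0,2,0],[1,0,0,3,0],[1,0,0,3,0]]' && python3 -m crank '[[-0.45,0,0,3,0],[-0.45,0,0,3,0],[-0.45,0,0,3,0],[-0.45,0,0,3,0]]' && python3 -m crank '[[-0.45,0,0,-20,0],[-0.45,0,0,-50,0],[-0.45,0,0,-90,0],[-0.45,0,0,-130,0],[-0.45,0,0,-170,0]]'; python3 - <<'E'
from h import *
ob(); Wd=(.6339,.2627,.1438); plan([(*Wd[:2],.17,Wd[2])])
E
```

```text
clock: 17.28
ee_pos: [0.5835, 0.0588, 0.0101]
orientation: [0.0, 0.037, 0.999, 0.0]
force: [0.2, -0.0, -0.4]
opening: 0.0558
clock: 17.62
ee_pos: [0.5834, 0.0589, 0.007]
orientation: [0.0, 0.037, 0.999, -0.0]
force: [-0.5, 0.2, -0.1]
opening: 0.0673
clock: 18.03
ee_pos: [0.5829, 0.0588, 0.1788]
orientation: [-0.0, 0.037, 0.999, -0.0]
force: [0.3, -0.1, 0.1]
opening: 0.0675
t 18.03 p [0.5829 0.0588 0.1788] jaw 1.497 tilt [-0.001 -0.    -1.   ] F [ 0.3 -0.1  0.1] op 0.0675 q [-0.15  0.45 -0.07  1.94  0.04  0.76  1.25]
row [-35.9 207.1   8.7] spin 1.353
```

C is set down and released. Next, over to the wedge with its turn, then a check of c with the arm out of the way.

```bash
python3 -m crank '[[-0.45,-7,40,0,0.12],[-0.45,-14,80,0,0.24],[-0.45,-21,120,0,0.36],[-0.45,-28,160,0,0.48],[-0.45,-34,198,0,0.6]]' && python3 -m crank '[[-0.45,0,0,0,0.12],[-0.45,0,0,0,0.24],[-0.45,0,0,0,0.36],[-0.45,0,0,0,0.48],[-0.45,0,0,0,0.6]]' && python3 -m crank '[[-0.45,0,0,0,0.12],[-0.45,0,0,0,0.153],[-0.45,0,0,0,0.153]]'; python3 - <<'E'
from h import *
def loc(w): c,s=np.cos(TR[2]),np.sin(TR[2]); d=np.array(w[:2])-TR[:2]; return np.round([1000*(c*d[0]+s*d[1]),1000*(-s*d[0]+c*d[1])],1)
ob(); Wd=(.6339,.2627,.1438); plan([(*Wd[:2],.023,Wd[2])])
for n in("top","scene"):
    c=cam(n); cv2.imwrite(f"pics/n11{n}.png",c[0])
    for l,z in(("chan_a_center",.033),("chan_b_center",.033),("chan_c_center",.042),("wedge_center",.0425)):
        print(n,l,[(round(d["conf"],2),loc(at(c,d["pixel"],z)),np.round(at(c,d["pixel"],z)[:2],4)) for d in robot.landmark_of(n,l)[:2]])
    for x,z in((0,.068),(.045,.068),(.0,.058)):
        print(n,x,*[f"{int(1000*y)}:{int(cv2.getRectSubPix(c[0],(1,1),tuple(map(float,proj(c,(*tw(x,y),z))[::-1]))).sum())//3}" for y in np.arange(.1,-.1,-.003)])
E
```

```text
clock: 18.45
ee_pos: [0.6321, 0.2561, 0.1773]
orientation: [0.0, 0.333, 0.943, 0.0]
force: [0.4, -0.2, 0.0]
opening: 0.0678
clock: 18.87
ee_pos: [0.6317, 0.254, 0.1769]
orientation: [-0.0, 0.597, 0.802, -0.0]
force: [0.0, -0.6, 0.7]
opening: 0.0677
clock: 19.12
ee_pos: [0.6316, 0.2541, 0.1769]
orientation: [0.0, 0.655, 0.756, -0.0]
force: [0.6, -0.0, -0.1]
opening: 0.0674
t 19.12 p [0.6316 0.2541 0.1769] jaw 0.143 tilt [-0. -0. -1.] F [ 0.6 -0.  -0.1] op 0.0674 q [-0.67  0.58  0.32  1.74 -0.23  0.86 -0.11]
row [  8.2   3.5 153.9] spin -0.001
top chan_a_center [(0.92, array([ 3.2, 51.1]), array([0.5933, 0.0927])), (0.2, array([ -8.1, -23.9]), array([0.5765, 0.0188]))]
top chan_b_center [(0.94, array([ -9.8, -22.8]), array([0.5748, 0.02  ]))]
top chan_c_center [(0.81, array([-4.5, 16. ]), array([0.583 , 0.0582]))]
top wedge_center [(0.7, array([ 30.7, 225.1]), array([0.6336, 0.2642]))]
top 0 100:214 97:210 94:212 91:190 88:114 84:194 81:189 78:139 75:71 72:83 69:179 66:187 63:183 60:189 57:192 54:190 51:178 48:181 45:186 42:189 39:192 36:189 33:186 30:188 27:185 24:186 21:192 18:189 15
[... 2379 characters left out ...]
 -20:76 -23:76 -26:76 -29:116 -32:160 -35:157 -38:158 -41:161 -44:162 -47:162 -50:160 -53:159 -56:162 -59:163 -62:152 -65:97 -68:76 -71:75 -74:79 -77:159 -80:203 -83:203 -86:203 -89:203 -92:202 -95:196 -98:193
scene 0.0 100:182 97:182 94:168 91:119 88:142 84:161 81:144 78:92 75:75 72:76 69:77 66:77 63:86 60:142 57:165 54:163 51:162 48:161 45:159 42:157 39:154 36:159 33:161 30:160 27:154 24:154 21:156 18:159 15:162 12:164 9:161 6:161 3:161 0:158 -2:158 -5:158 -8:124 -11:79 -14:74 -17:75 -20:76 -23:83 -26:135 -29:159 -32:162 -35:159 -38:158 -41:159 -44:162 -47:165 -50:161 -53:160 -56:162 -59:147 -62:94 -65:76 -68:76 -71:77 -74:134 -77:191 -80:194 -83:195 -86:195 -89:195 -92:189 -95:183 -98:183
```

C's edges read −12..44 at z = 68 mm in both cameras, so it is nested astride the junction. I'll refine the wedge pose using its top corners in the earlier scene crop.

```bash
python3 - <<'E'
from h import *
c=cam("scene")
w=[at(c,(r/4-.375+80,k/4-.375+330),.085) for r,k in[(372,437),(423,511),(485,447),(433,372)]]
print(np.round(w,4)); print(fit(w,[(-.025,.029),(.025,.029),(.025,-.029),(-.025,-.029)]))
t=cam("top")
w2=[at(t,((r-400+.5)/4-.5+113,(k+.5)/4-.5+163),.085) for r,k in[(427,149),(446,30),(540,42),(525,160)]]
print(np.round(w2,4))
E
```

```text
[[0.6047 0.284  0.085 ]
 [0.6542 0.2937 0.085 ]
 [0.6659 0.2364 0.085 ]
 [0.617  0.2259 0.085 ]]
(array([0.63548414, 0.2600116 ]), np.float64(0.20401985589321778), np.float64(0.0005632065921046679))
[[0.6623 0.2378 0.085 ]
 [0.6536 0.2954 0.085 ]
 [0.6066 0.2872 0.085 ]
 [0.6132 0.2306 0.085 ]]
```

```bash
python3 - <<'E'
from h import *
plan([(.635,.261,.023,.19)])
E
python3 -m crank '[[-0.45,7,4,0,-0.047],[-0.45,7,4,30,-0.047],[-0.45,7,4,60,-0.047],[-0.45,7,4,80,-0.047],[-0.45,7,4,90,-0.047]]'; python3 -c "from h import *; ob(); plan([(.635,.261,.023,.19)])"
```

```text
row [  6.7   4.1 154. ] spin -0.046
clock: 20.13
ee_pos: [0.6334, 0.2609, 0.0842]
orientation: [-0.001, 0.636, 0.771, -0.002]
force: [0.3, 0.0, 0.1]
opening: 0.0674
t 20.13 p [0.6334 0.2609 0.0842] jaw 0.191 tilt [-0.003 -0.001 -1.   ] F [0.3 0.  0.1] op 0.0674 q [-0.64  0.69  0.26  1.79 -0.26  0.7  -0.04]
row [-0.2  1.8 61.1] spin 0.001
```

```bash
python3 -m crank '[[-0.45,0,0,20,0],[-0.45,0,0,40,0],[-0.45,0,0,55,0],[-0.45,0,0,62,0],[-0.45,0,0,62,0]]' && python3 -m crank '[[1,0,0,0,0],[1,0,0,0,0],[1,0,0,0,0],[1,0,0,0,0],[1,0,0,0,0]]' && python3 -m crank '[[1,0,0,0,0],[1,0,0,0,0],[1,0,0,-20,0],[1,0,0,-60,0],[1,0,0,-95,0]]' && python3 -m crank '[[1,0,0,-25,0],[1,0,0,-25,0]]'; python3 - <<'E'
from h import *
ob(); t=tw(-.004,-.074); print(t); plan([(*t,.14,TR[2])])
E
```

```text
clock: 20.55
ee_pos: [0.6343, 0.261, 0.0238]
orientation: [-0.0, 0.636, 0.771, -0.001]
force: [-0.7, -0.0, -0.3]
opening: 0.0677
clock: 20.97
ee_pos: [0.6355, 0.2616, 0.0262]
orientation: [0.0, 0.636, 0.771, 0.001]
force: [-1.4, -0.6, 7.3]
opening: 0.05
clock: 21.38
ee_pos: [0.6341, 0.2609, 0.1206]
orientation: [-0.0, 0.636, 0.771, -0.001]
force: [1.4, 0.6, -0.8]
opening: 0.0498
clock: 21.55
ee_pos: [0.6378, 0.2621, 0.151]
orientation: [0.002, 0.637, 0.771, 0.004]
force: [1.1, -0.2, -1.4]
opening: 0.0501
t 21.55 p [0.6378 0.2621 0.151 ] jaw 0.191 tilt [ 0.008  0.004 -1.   ] F [ 1.1 -0.2 -1.4] op 0.0501 q [-0.66  0.61  0.3   1.75 -0.23  0.81 -0.06]
[ 0.57681054 -0.03149796]
row [-276.8 -115.6    9.5] spin 0.265
```

The wedge is held, with an opening of 50 mm. Carry it over the gap, turn it to the tray's yaw and check its position.

```bash
python3 -m crank '[[1,-18,-7,0,0],[1,-50,-21,0,0],[1,-85,-35,0,0],[1,-115,-48,0,0],[1,-138,-58,0,0]]' && python3 -m crank '[[1,-35,-15,0,0.05],[1,-70,-30,0,0.1],[1,-100,-42,0,0.16],[1,-125,-52,0,0.22],[1,-138,-58,0,0.265]]' && python3 -m crank '[[1,0,0,0,0],[1,0,0,0,0]]'; python3 - <<'E'
from h import *
def loc(w): c,s=np.cos(TR[2]),np.sin(TR[2]); d=np.array(w[:2])-TR[:2]; return np.round([1000*(c*d[0]+s*d[1]),1000*(-s*d[0]+c*d[1])],1)
ob(); t=tw(-.004,-.075); print(t); plan([(*t,.14,TR[2])])
p=robot.get_obs()["ee_pos"]; print("tool",loc(p))
c=cam("scene"); cv2.imwrite("pics/n12.png",c[0])
d=robot.landmark_of("scene","wedge_center"); print([(round(e["conf"],2),loc(at(c,e["pixel"],p[2]-.0255+.0425))) for e in d[:2]])
E
```

```text
clock: 21.97
ee_pos: [0.6023, 0.1108, 0.1441]
orientation: [-0.0, 0.637, 0.771, -0.001]
force: [0.3, -0.4, -1.1]
opening: 0.0496
clock: 22.38
ee_pos: [0.5714, -0.0362, 0.1445]
orientation: [0.0, 0.735, 0.678, -0.001]
force: [-0.3, -1.2, -0.9]
opening: 0.0496
clock: 22.55
ee_pos: [0.5729, -0.0317, 0.1445]
orientation: [-0.0, 0.733, 0.68, -0.0]
force: [0.1, 0.5, -0.8]
opening: 0.0499
t 22.55 p [ 0.5729 -0.0317  0.1445] jaw -0.074 tilt [-0.001  0.    -1.   ] F [ 0.1  0.5 -0.8] op 0.0499 q [-0.29  0.5   0.35  2.01 -0.27  0.67  0.16]
[ 0.57673621 -0.03249519]
row [-0.5  3.9  4.5] spin 0.0
tool [ -7.8 -74.5]
[(0.56, array([ -4.6, -74.4]))]
```

```bash
python3 -m crank '[[1,-1,3,20,0],[1,-1,3,40,0],[1,-1,3,55,0],[1,-1,3,60,0],[1,-1,3,60,0]]' && python3 -m crank '[[1,0,0,4,0],[1,0,0,8,0],[1,0,0,12,0],[1,0,0,14,0],[1,0,0,14,0]]'; python3 - <<'E'
from h import *
def loc(w): c,s=np.cos(TR[2]),np.sin(TR[2]); d=np.array(w[:2])-TR[:2]; return np.round([1000*(c*d[0]+s*d[1]),1000*(-s*d[0]+c*d[1])],1)
ob(); print(loc(robot.get_obs()["ee_pos"]))
E
```

```text
clock: 23.07
ee_pos: [0.5758, -0.0314, 0.0837]
orientation: [-0.001, 0.732, 0.681, -0.001]
force: [-0.7, -0.1, -1.8]
opening: 0.05
clock: 23.48
ee_pos: [0.5763, -0.0331, 0.0709]
orientation: [0.0, 0.733, 0.68, -0.0]
force: [-0.0, -0.1, -0.9]
opening: 0.0501
t 23.48 p [ 0.5763 -0.0331  0.0709] jaw -0.074 tilt [ 0. -0. -1.] F [-0.  -0.1 -0.9] op 0.0501 q [-0.23  0.61  0.28  2.06 -0.33  0.52  0.21]
[ -4.4 -75.6]
```

The foot is 13 mm below the cheek tops with no contact. I'll continue, shifting in +y as it wedges.

```bash
python3 -m crank '[[1,0,0,3,0],[1,0,0,6,0],[1,0.5,0,9,0],[1,1,0,12,0],[1,1,0,12,0]]' && python3 -m crank '[[1,0.5,0,2,0],[1,1,0,4,0],[1,1.5,0,6,0],[1,1.5,0,6,0]]'
```

```text
clock: 23.9
ee_pos: [0.5761, -0.0317, 0.0583]
orientation: [-0.0, 0.733, 0.68, -0.0]
force: [1.6, -1.0, -0.5]
opening: 0.05
clock: 24.23
ee_pos: [0.5763, -0.0303, 0.0526]
orientation: [-0.0, 0.733, 0.68, -0.0]
force: [-0.2, -1.6, -2.0]
opening: 0.05
```

```bash
python3 -m crank '[[1,0.4,0,2,0],[1,0.8,0,4,0],[1,0.8,0,4,0]]' && python3 -m crank '[[1,0.2,0,1,0],[1,0.4,0,2,0],[1,0.5,0,3,0],[1,0.5,0,3,0]]'; python3 -c "from h import *; ob()"
```

```text
clock: 24.48
ee_pos: [0.5766, -0.03, 0.0487]
orientation: [0.0, 0.733, 0.68, -0.0]
force: [1.4, -3.8, -1.3]
opening: 0.0499
clock: 24.82
ee_pos: [0.5768, -0.0304, 0.0461]
orientation: [0.001, 0.733, 0.68, -0.0]
force: [-0.7, -6.4, 2.4]
opening: 0.0499
t 24.82 p [ 0.5768 -0.0304  0.0461] jaw -0.075 tilt [ 0.001 -0.001 -1.   ] F [-0.7 -6.4  2.4] op 0.0499 q [-0.22  0.64  0.26  2.07 -0.34  0.47  0.22]
```

```bash
python3 -m crank '[[1,0,0,1,0],[1,0,0,2,0],[1,0,0,2,0],[1,0,0,2,0]]' && python3 -m crank '[[1,0,0,1,0],[1,0,0,2,0],[1,0,0,2,0],[1,0,0,2,0]]'; python3 -c "from h import *; ob()"
```

```text
clock: 25.15
ee_pos: [0.5771, -0.0305, 0.0448]
orientation: [0.001, 0.733, 0.68, 0.0]
force: [-1.7, -6.1, 10.3]
opening: 0.05
clock: 25.48
ee_pos: [0.5775, -0.0305, 0.0439]
orientation: [0.001, 0.733, 0.68, 0.001]
force: [-4.0, -7.1, 21.4]
opening: 0.0499
t 25.48 p [ 0.5775 -0.0305  0.0439] jaw -0.075 tilt [ 0.003 -0.001 -1.   ] F [-4.  -7.1 21.4] op 0.0499 q [-0.22  0.65  0.26  2.07 -0.35  0.46  0.23]
```

The press reached 21 N with the foot about 10 mm above the tray floor, as expected. I'll relax the side load, hold, then release and check.

```bash
python3 -m crank '[[1,-0.7,0,0,0],[1,-1.2,0,0,0],[1,-1.2,0,0,0],[1,-1.2,0,0,0]]' && python3 -c "from h import *; ob()"
```

```text
clock: 25.82
ee_pos: [0.5775, -0.0306, 0.0439]
orientation: [0.001, 0.733, 0.68, 0.001]
force: [-3.8, -3.0, 21.7]
opening: 0.0498
t 25.82 p [ 0.5775 -0.0306  0.0439] jaw -0.074 tilt [ 0.003  0.    -1.   ] F [-3.8 -3.  21.7] op 0.0498 q [-0.22  0.65  0.25  2.07 -0.35  0.46  0.23]
```

```bash
python3 -m crank '[[-0.4,0,0,0,0],[-0.4,0,0,-2,0],[-0.4,0,0,-3,0],[-0.4,0,0,-3,0],[-0.4,0,0,-3,0]]' && python3 -m crank '[[-0.4,0,0,-20,0],[-0.4,0,0,-50,0],[-0.4,0,0,-90,0],[-0.4,0,0,-130,0],[-0.4,0,0,-160,0]]' && python3 -m crank '[[-0.4,-20,-30,0,0],[-0.4,-50,-50,0,0],[-0.4,-85,-60,0,0],[-0.4,-125,-60,0,0],[-0.4,-160,-60,0,0]]' && python3 -m crank '[[-0.4,-40,0,0,0],[-0.4,-80,0,0,0],[-0.4,-110,0,0,0],[-0.4,-110,0,0,0]]'; python3 - <<'E'
from h import *
def loc(w): c,s=np.cos(TR[2]),np.sin(TR[2]); d=np.array(w[:2])-TR[:2]; return np.round([1000*(c*d[0]+s*d[1]),1000*(-s*d[0]+c*d[1])],1)
ob(); P={}
for n in("top","scene"):
    c=cam(n); P[n]=c
    for l,z in(("chan_a_center",.033),("chan_b_center",.033),("chan_c_center",.042),("wedge_center",.0605)):
        print(n,l,[(round(d["conf"],2),loc(at(c,d["pixel"],z))) for d in robot.landmark_of(n,l)[:1]])
    for l in("tin_small","offcut","glue"):
        print(n,l,[(round(d["conf"],2),np.round(at(c,d["pixel"],0)[:2],4)) for d in robot.landmark_of(n,l)[:1]])
a=cv2.resize(P["top"][0][105:220,240:365],None,fx=3.2,fy=3.2,interpolation=cv2.INTER_CUBIC);b=cv2.resize(P["scene"][0][170:285,280:405],None,fx=3.2,fy=3.2,interpolation=cv2.INTER_CUBIC)
cv2.imwrite("pics/final.png",np.hstack([a,b]))
E
```

```text
clock: 26.23
ee_pos: [0.5764, -0.0299, 0.0448]
orientation: [-0.0, 0.733, 0.681, -0.0]
force: [-0.1, 0.1, -0.2]
opening: 0.0649
clock: 26.65
ee_pos: [0.5767, -0.0305, 0.2076]
orientation: [0.0, 0.733, 0.68, 0.0]
force: [0.5, -0.9, -1.0]
opening: 0.0655
clock: 27.07
ee_pos: [0.5038, -0.1868, 0.2053]
orientation: [0.0, 0.733, 0.681, 0.0]
force: [0.0, 0.2, 0.1]
opening: 0.0654
clock: 27.4
ee_pos: [0.4949, -0.3021, 0.2052]
orientation: [0.001, 0.735, 0.678, -0.001]
force: [0.6, -0.0, -0.1]
opening: 0.0651
t 27.4 p [ 0.4949 -0.3021  0.2052] jaw -0.081 tilt [ 0.    -0.004 -1.   ] F [ 0.6 -0.  -0.1] op 0.0651 q [ 0.15  0.43  0.42  1.95 -0.23  0.81  0.62]
top chan_a_center [(0.89, array([ 4.1, 59.8]))]
top chan_b_center [(0.66, array([ -6.2, -13.6]))]
top chan_c_center [(0.64, array([-5.1, 18.1]))]
top wedge_center [(0.94, array([ -9.9, -72.8]))]
top tin_small [(0.56, array([ 0.6132, -0.2626]))]
top offcut [(0.73, array([0.3664, 0.0958]))]
top glue [(0.82, array([ 0.3664, -0.1248]))]
scene chan_a_center [(0.73, array([-0.6, 58.1]))]
scene chan_b_center [(0.62, array([ -5.4, -17.7]))]
scene chan_c_center [(0.65, array([-2.6, 17.4]))]
scene wedge_center [(0.78, array([ -2.2, -78.7]))]
scene tin_small [(0.83, array([ 0.6175, -0.2664]))]
scene offcut [(0.78, array([0.3619, 0.0964]))]
scene glue [(0.85, array([ 0.3666, -0.1265]))]
```

View pics/final.png

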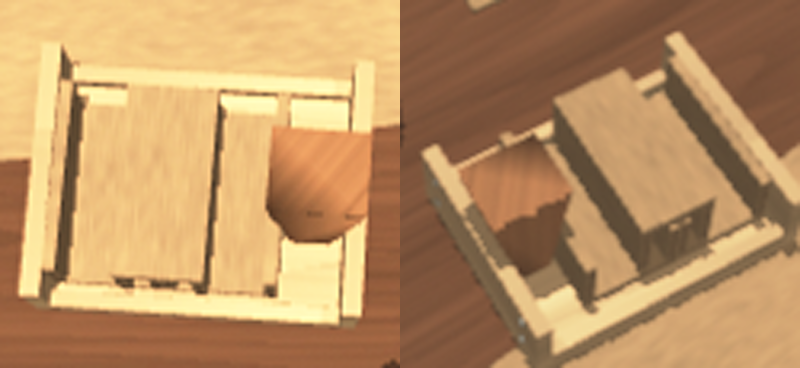

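The picture shows the wedge upright in the −y gap at (185,320), c nested astride the legs, and the row over by the +y cheek. One numeric check of the gaps before handing in.

```bash
python3 - <<'E'
from h import *
for n in("top","scene"):
    c=cam(n)
    for x in(-.04,.045):
        print(n,x,*[f"{round(1000*y)}:{int(cv2.getRectSubPix(c[0],(1,1),tuple(map(float,proj(c,(*tw(x,y),.058))[::-1]))).sum())//3}" for y in [*np.arange(.1,.075,-.0015),*np.arange(-.04,-.062,-.0015)]])
E
```

```text
top -0.04 100:214 98:214 97:214 96:215 94:213 92:203 91:190 90:191 88:193 86:191 85:163 83:77 82:72 80:71 79:72 77:75 76:113 -40:185 -42:184 -43:186 -45:190 -46:191 -48:192 -49:189 -51:179 -52:167 -54:215 -55:224 -57:223 -58:222 -60:221 -61:221
top 0.045 100:216 98:216 97:217 96:216 94:200 92:184 91:173 90:190 88:194 86:193 85:184 83:119 82:82 80:69 79:76 77:98 76:123 -40:226 -42:226 -43:221 -45:209 -46:196 -48:192 -49:192 -51:190 -52:185 -54:208 -55:227 -57:226 -58:226 -60:227 -61:227
scene -0.04 100:186 98:186 97:186 96:185 94:180 92:173 91:167 90:164 88:163 86:158 85:147 83:118 82:93 80:79 79:75 77:76 76:76 -40:93 -42:94 -43:96 -45:98 -46:102 -48:104 -49:106 -51:108 -52:109 -54:111 -55:114 -57:118 -58:119 -60:120 -61:120
scene 0.045 100:190 98:190 97:189 96:189 94:181 92:166 91:159 90:158 88:162 86:163 85:156 83:133 82:103 80:84 79:75 77:75 76:75 -40:156 -42:155 -43:157 -45:160 -46:163 -48:164 -49:165 -51:164 -52:142 -54:113 -55:84 -57:75 -58:74 -60:74 -61:74
```

The dark gap at the +y cheek has gone, and b's outer face is at about −52.5, where a tight row puts it (−52). Handing in.

```bash
python3 -c "
from h import *
robot.hand_in(); ob()"
```

```text
the job is handed in; nothing more can be done
the job is handed in; nothing more can be done
```

The tray is packed and the job is handed in, with the arm clear of everything. I set channel b beside a, laid c over the pair, then pressed the wedge into the −y gap with about 21 N and let go. It took about 27.5 s of the 72 s allowed.

**Last checks:**
- **Row:** the gap at the +y cheek has closed. b's outer face is at about y = −52.5 mm, and a tight row would put it at −52 mm.
- **Channel c:** it sits astride the two adjoining legs at y ≈ 18 mm. Before the wedging, its top edges fitted the nested height of 68 mm in both cameras.
- **Wedge:** it stands upright with its foot about 10 mm above the tray floor. It stayed in place for the roughly 1.5 s I watched after letting go.
- **Bystanders:** the tin, offcut and glue stick read within about 6 mm of their first positions. That is detector scatter; I never touched them.

**What went wrong or disagreed:**
- **Missed grasps:** the first try on b lifted before the slow fingers had shut. The first try on c closed above it. Neither attempt moved anything.
- **Fingertip height:** the fingertips looked about 28 mm higher than the reported TCP, so I grasped c and the wedge with that allowance.
- **Wedge position:** in the final check the two cameras put the wedge centre 6 mm apart in y (−73 and −79 mm). The tool position at release agreed with −73.
- **Pressing force:** the 21 N press was slightly over the suggested 15 to 20 N.

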